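Hold a slide carrier home against the sprung plunger of a microscope loading stage

TASK

Set the longer of the two slide carriers flat and centred on the narrow raised bed of the loading stage, its front end (the one away from its grip block) towards the plunger but still clear of it. Then slide it forward along the bed, pushing the sprung plunger in, until its front end is fully home against both hard stop posts, and finish while still holding it pressed there, firmly but gently (about 5 N on the stops, never more than 40 N), so that a colleague can lock it. Leave everything else in its place.

Things in the scene. Friction and masses are not known exactly. Their poses are not given: they have to be found in the camera images.
- carrier_grip (a point): Long slide carrier, loose, aluminium, about 200 g: plate 120 x 44 x 12 thick mm with an upright square grip block 22 x 22 mm, 44 high, on it near its rear end, and a glass slide on top ahead of it. Point: the block's centre, half-way up, 34 above the plate's underside, 22 above its top. x points forward: front end 104 ahead of the point, rear end 16 behind; y across, z up. Starts on the mat.
- short_grip (a point): The short slide carrier, loose, to be left alone: like the long one but its plate is 80 long. The point is the centre of its grip block (same block, 34 above the underside, 16 from the rear end); x forward (front end 64 ahead). The two carriers may lie in either order on the mat.
- mat: Fixed black rubber mat, 190 (x) x 250 (y) x 3 thick mm, on which the two carriers lie; origin under its centre.
- bed (a point): Centre of the top surface of the fixed loading stage's bed, 70 mm above the table. x: along the bed, the way to push, towards the plunger; y across, z up. The bed is bare metal, slick, 170 long (x -85 to +85) x 32 wide mm, narrower than the carrier, without lips, on a pillar and a foot 170 x 90 x 14 high. Stops and plunger housing at its +x end.
- stop_face (a point): Middle between the front faces of the two fixed steel stop posts (axes as the bed's): 70 mm along x from the bed's centre, 7.5 above its surface, on the plunger's axis. Posts: 9 wide, centred at y = -15.5 and +15.5 mm, tops 15.5 above the bed. The black plunger housing behind them spans 20 to 38 mm beyond the faces, 44 wide, 22 high above the bed.
- plunger (a joint): Travel (m) of the sprung plunger, a steel rod with a head 11 mm in diameter, on the bed's centre line 7.5 mm above the bed: 0 at rest, its head 15 mm in front of the stop faces (x = +55 from the bed's centre); 0.015 when the part meets the stops. Spring: 3 N at first, 400 N/m more, so 9 N at the stops.
- dish: Closed round glass dish, 43 diameter x 15 high mm, loose bystander near the robot; origin at the centre of its underside.
- oil: Small amber bottle, 32 diameter x 65 high mm, loose bystander; origin at the centre of its underside.
- objective: Steel microscope objective standing upright, 30 diameter x 46 high mm, loose bystander; origin at the centre of its underside.
- slidebox: Open wooden slide box, 100 x 170 x 35 high mm, loose bystander on the left; origin at the centre of its underside.
- beaker: Glass beaker, 68 diameter x 90 high mm, loose bystander on the right; origin at the centre of its underside.
There are look-alikes about, which are no part of the job. What is shaped like the part that bears carrier_grip but green is not meant.

How it is judged:
By the outcome, as a careful person would: the job done as asked, in the order asked, and still so for the second after the job is handed in, while the arm keeps its last pose, push and grip.
It also fails if it takes over 51 s, if anything falls off the work surface, if the arm or the gripper's body presses on something with over 40 N, if the wrist force passes 120 N, or if a joint passes its speed limit or range.

ROBOT

A 6-joint arm with a two-finger parallel gripper is mounted at the origin on the work surface. World frame = base frame: x ahead of the robot, y to its left, z up, the work surface at z = 0. Lengths are in m, angles in rad, forces in N, time in s.
With the tool pointing down it reaches from about 0.325 to 0.925 m from the base axis. Payload 3.1 kg.
Tool frame: the origin (TCP) lies midway between the tips of the shut fingers; the grasp point (between the pads) lies 19 mm behind it; z points along the fingers, y is the direction in which the jaws open and shut (so a half turn about z gives the same grasp; the last joint's range is limited). The gripper opens to 85 mm and grips with 20 to 120 N. Pads are 22 mm wide; open, the fingers measure 114 mm over their backs; the gripper's body (76 mm by 85 mm) begins 54 mm behind the grasp point. The pads swing forward as they close: fully open they stand 13 mm farther back than shut.
Start: joints at [1.049, 0.217, 1.613, -0, 1.311, -0.112], TCP at [0.249, 0.573, 0.231] pointing down, gripper open.
Joint ranges: [-2.75, 2.75], [-0.78, 2.1], [0.31, 2.55], [-1.13, 4.27], [0.13, 2.63], [-2.58, 2.58]. Speed limits (rad/s): [2.79, 2.79, 3.14, 3.14, 3.14, 3.14].

INTERFACE

Orientations are given as a rotation vector (axis times angle).
In Python, from plant import env gives the robot as it stands. The module is installed in compiled form; this text tells all that it offers.
- The arm moves only by the tool step_arm, never from a script. Its argument "increments" is one flat list of numbers, 7 for each row, row after row: the opening, from 0 (shut) to 1 (fully open), then the shift along the tool's x, y, z in units of 0.05 m (1.0 is 0.05 m), then the turn, a rotation vector about the tool's x, y, z in units of 0.1 rad (1.0 is 0.1 rad). In form: [fingers, tx, ty, tz, ax, ay, az, fingers, tx, ty, tz, ax, ay, az, ...]. A call has 1 to 12 rows; each row shifts and turns the pose as measured when the row begins, along the tool's axes as they then stand; what a row does not reach is not made up. A row lasts 1/8 s, in which the tool goes at most 62.5 mm and 10.7 degrees, less where a joint would pass 70% of its speed; a pose out of reach is approached as far as the arm can. A call with a number of a shift or a turn outside -1 to 1 is refused whole. A call with a gripper value outside its range is refused whole. The fingers move at their own pace and stop on an object; the grip force is fixed at half the most. Time passes only in rows, so rows that do not move let the fingers close. It gives the time, the measured TCP pose, the force and the opening at its end, in the units of the state.
- env.get_obs(): the state, without advancing time (a new reading comes with each control period).
- env.snapshot(name): name is "scene" or "top"; returns (picture, depth): 384x512x3 uint8, red, green, blue; 384x512 float32, m along the optical axis (not along the pixel's ray), 0 where there is no reading.
- env.get_calibration(name): a dict with "intrinsics" (3x3 intrinsics, pixels), "k1" (the pictures are not rectified: a ray, as slopes to the right and down, at radius r is drawn at 1 + k1 r^2 times it, then the intrinsics apply), "camera_from_world" (4x4, takes a point from world to camera coordinates). Camera axes: x right, y down, z forward; pixel columns grow to the right and rows downward; lengths in m; the calibration is good to about 2 mm. A picture is of the moment at which its call begins. get_calibration takes no time and is no camera call.
- env.close_job(): hands the job in, once; it reports no verdict.
The state is a dict: "time_s": time; "q": joint angles; "joint_velocities": joint speeds; "joint_torque": joint torques, N m; "tool_pos": TCP position; "tool_rot": TCP orientation; "wrist_force": force on the tool from outside, world axes, zero at the start; "torque": the same for the moment, N m; "finger_gap": finger opening in m.
Only numpy, scipy, OpenCV 4.12 (cv2) and the standard library are available. Lean on these libraries where they do the work, as an engineer would, in place of code of your own. Each camera call takes 0.05 s, during which the arm holds its last target. There are 200 camera calls.

## Working session

There is one attempt and no reset: what is moved stays moved. The work goes in short steps, Python scripts to look and compute and a tool call to move; the robot and the scene stay as the last step left them, time stands still between calls to the robot, and variables do not carry over. Pictures are saved under pics/ and viewed, about 8 in all and at most 12, crops included, and the job is handed in when it is done.

Besides the shell and the picture viewer there is one more tool, called after "Call:" as a command line: name --argument value ..., lists and objects as JSON in quotes. step_arm: Moves the arm, as the interface text tells. Its arguments: {"type":"object","properties":{"increments":{"type":"array","items":{"type":"number","minimum":-1,"maximum":1}}},"required":["increments"]}

```bash
mkdir -p pics; cat > h.py <<'E'
import numpy as np, cv2
from plant import env
from scipy.spatial.transform import Rotation as R
def snap(n,tag):
    p,d=env.snapshot(n); cv2.imwrite(f'pics/{tag}.png',cv2.cvtColor(p,cv2.COLOR_RGB2BGR)); np.save(f'pics/{tag}.npy',d); np.save(f'pics/{tag}_rgb.npy',p); return p,d
def cloud(n,d):
    c=env.get_calibration(n); K=np.array(c['intrinsics']); k1=c['k1']; T=np.linalg.inv(np.array(c['camera_from_world']))
    h,w=d.shape; u,v=np.meshgrid(np.arange(w),np.arange(h))
    pt=np.stack([u,v],-1).reshape(-1,1,2).astype(np.float64)
    s=cv2.undistortPoints(pt,K,np.array([k1,0,0,0.])).reshape(h,w,2)
    P=np.concatenate([s*d[...,None],d[...,None]],-1)
    return P@T[:3,:3].T+T[:3,3]
def proj(n,X):
    c=env.get_calibration(n); T=np.array(c['camera_from_world']); K=np.array(c['intrinsics'])
    return cv2.projectPoints(np.atleast_2d(X).astype(float),cv2.Rodrigues(T[:3,:3])[0],T[:3,3],K,np.array([c['k1'],0,0,0.]))[0].reshape(-1,2)
E
python3 - <<'E'
from h import *
for n in('scene','top'):
    snap(n,n+'0'); c=env.get_calibration(n); T=np.linalg.inv(c['camera_from_world']); print(n,T.round(3),c['k1'])
o=env.get_obs(); print(o)
a=cv2.imread('pics/scene0.png');b=cv2.imread('pics/top0.png')
E
```

```text
scene [[-0.595  0.471 -0.651  1.495]
 [ 0.804  0.351 -0.48   0.689]
 [ 0.003 -0.809 -0.588  0.952]
 [ 0.     0.     0.     1.   ]] 0.014444849805758473
top [[ 8.000e-03 -9.880e-01  1.520e-01  3.270e-01]
 [-1.000e+00 -8.000e-03 -1.000e-03 -1.200e-02]
 [ 2.000e-03 -1.520e-01 -9.880e-01  1.643e+00]
 [ 0.000e+00  0.000e+00  0.000e+00  1.000e+00]] -0.01524588749416487
{'time_s': 0.1, 'q': array([ 1.04880918e+00,  2.17676810e-01,  1.61479246e+00,  1.58365271e-06,
        1.31132510e+00, -1.12193504e-01]), 'joint_velocities': array([-4.30606448e-04,  4.16734586e-04, -2.97968426e-03,  8.23911079e-05,
       -1.16665160e-03, -8.26404664e-04]), 'joint_torque': array([-1.06669868e-03, -3.98081982e+01, -3.04968345e+01, -2.53600019e-04,
        4.28598360e-03,  1.10861814e-05]), 'tool_pos': array([0.24861297, 0.57261048, 0.23009024]), 'tool_rot': array([-0.63906803, -3.07520139,  0.00328457]), 'wrist_force': array([ 0.47782269,  0.0529368 , -0.44333948]), 'torque': array([ 0.01995115,  0.0194079 , -0.02197331]), 'finger_gap': 0.0853674571324792}
```

View pics/top0.png

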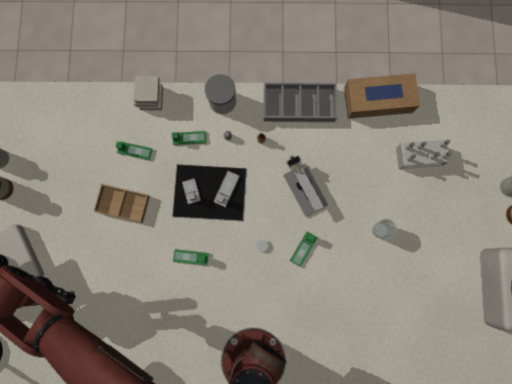

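View pics/scene0.png

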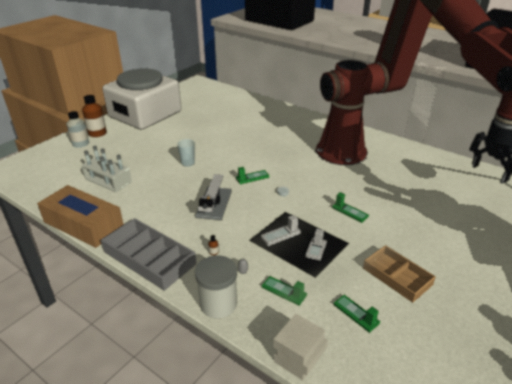

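Top view: long carrier at about (227,188), short at (191,191) on the mat; the stage is at (307,190) with its plunger housing at (294,161). Next I measure from depth.

```bash
python3 - <<'E'
from h import *
d=np.load('pics/top0.npy'); P=cloud('top',d)
def show(name,m):
    X=P[m]; 
    if len(X)<3: print(name,len(X));return
    r=cv2.minAreaRect((X[:,:2]*1000).astype(np.float32)); print(name,len(X),'mean',X.mean(0).round(4),'rect c',np.round(r[0],1),'sz',np.round(r[1],1),'ang',round(r[2],1))
v,u=np.mgrid[:384,:512]
def box(a,b,c,e): return (u>=a)&(u<b)&(v>=c)&(v<e)
z=P[...,2]
print('table z',np.median(z[box(320,350,240,260)]),'mat',np.median(z[box(205,240,210,216)]))
L=box(210,245,168,212); S=box(178,206,175,208); B=box(280,335,150,220)
for n,m in(('long',L),('short',S)):
    show(n+' plate',m&(z>.010)&(z<.028)); show(n+' all',m&(z>.010)); show(n+' block',m&(z>.045)); print(np.percentile(z[m],[50,90,99,100]).round(4))
show('bed',B&(z>.063)&(z<.077)); show('bedup',B&(z>.08)); show('foot',B&(z>.008)&(z<.022)); show('stage all',B&(z>.008))
print(np.percentile(z[B],[50,80,90,99,100]).round(4))
a=np.load('pics/top0_rgb.npy')[...,::-1]
c1=cv2.resize(a[140:225,165:340],(0,0),fx=4.5,fy=4.5,interpolation=cv2.INTER_CUBIC); cv2.imwrite('pics/crop1.png',c1)
b=cv2.imread('pics/scene0.png')[165:285,180:360]; cv2.imwrite('pics/crop2.png',cv2.resize(b,(0,0),fx=4.4,fy=4.4,interpolation=cv2.INTER_CUBIC))
E
```

```text
table z 0.00035783500652764033 mat 0.0026863875134088833
long plate 382 mean [0.5891 0.0962 0.0157] rect c [583.4  96. ] sz [154.4 120.6] ang 1.0
long all 438 mean [0.5813 0.0977 0.0353] rect c [491.6  83.1] sz [355.2 135.7] ang 9.1
long block 50 mean [0.5271 0.1072 0.1849] rect c [445.   51.5] sz [266.9  25.6] ang 33.8
[0.0051 0.0181 0.0612 1.6428]
short plate 230 mean [0.58   0.2234 0.0155] rect c [577.2 221.6] sz [ 86.2 119.4] ang 85.6
short all 289 mean [0.5719 0.2196 0.0398] rect c [454.8 139.9] sz [378.5 119.8] ang 32.4
short block 52 mean [0.5388 0.2038 0.1483] rect c [439.9 112. ] sz [334.5  26.4] ang 43.2
[0.0051 0.0193 0.0616 1.6428]
bed 461 mean [ 0.5841 -0.1781  0.0705] rect c [ 597.6 -170.3] sz [200.2  42. ] ang 27.8
bedup 145 mean [ 0.6358 -0.1263  0.217 ] rect c [ 497.2 -114.8] sz [103.1 384.1] ang 73.9
foot 690 mean [ 0.5795 -0.1781  0.0141] rect c [ 607.6 -194.2] sz [240.7 185.2] ang 2.7
stage all 1389 mean [ 0.5882 -0.1716  0.0562] rect c [ 521.2 -173.8] sz [219.9 455.1] ang 76.0
[0.0033 0.0186 0.0707 0.0932 1.6428]
```

View pics/crop1.png

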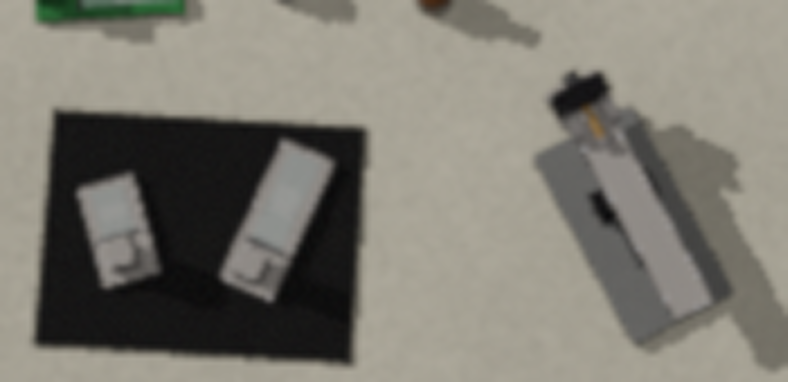

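View pics/crop2.png

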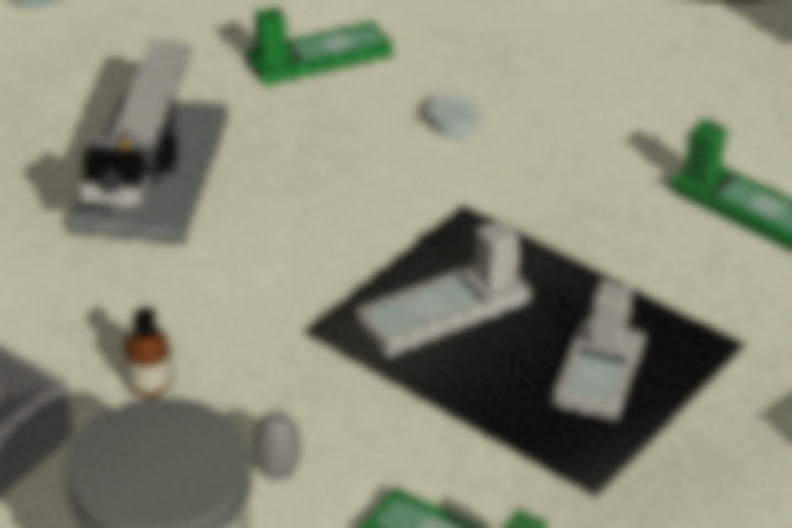

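The crops show both blocks at the robot-side ends, and the stage's plunger end pointing away. I'll redo the fits with invalid depths removed.

```bash
cat >> h.py <<'E'
V,U=np.mgrid[:384,:512]
def show(name,P,m):
    m=cv2.morphologyEx(m.astype(np.uint8),cv2.MORPH_OPEN,np.ones((2,2)))
    n,l,s,_=cv2.connectedComponentsWithStats(m)
    if n<2: print(name,'none');return
    X=P[l==1+s[1:,4].argmax()]
    r=cv2.minAreaRect((X[:,:2]*1000).astype(np.float32)); _,_,vt=np.linalg.svd(X[:,:2]-X[:,:2].mean(0),full_matrices=False)
    print(name,len(X),'mean',X.mean(0).round(4),'rect',np.round(r[0],1),np.round(r[1],1),round(r[2],1),'pca deg',round(np.degrees(np.arctan2(vt[0,1],vt[0,0]))%180,1)); return X
E
python3 - <<'E'
from h import *
for cam in('top','scene'):
    d=np.load(f'pics/{cam}0.npy'); P=cloud(cam,d); ok=d>.2; x,y,z=np.moveaxis(P,-1,0)
    print(cam)
    def reg(x0,x1,y0,y1,z0,z1): return ok&(x>x0)&(x<x1)&(y>y0)&(y<y1)&(z>z0)&(z<z1)
    for n,r in(('long',(.49,.68,.03,.165)),('short',(.49,.68,.165,.28))):
        show(n+' plate+block',P,reg(*r,.010,.065)); show(n+' block top',P,reg(*r,.052,.066)); show(n+' platetop',P,reg(*r,.011,.024))
    r=(.48,.72,-.3,-.06)
    show('bed',P,reg(*r,.064,.076)); show('housing',P,reg(*r,.087,.1)); show('posts',P,reg(*r,.080,.0875)); show('foot',P,reg(*r,.009,.02))
    show('oil',P,reg(.62,.8,-.1,0,.03,.08)); show('dish',P,reg(.38,.5,-.1,.0,.008,.03))
E
```

```text
top
long plate+block 382 mean [0.5809 0.0962 0.0192] rect [581.8  95.5] [ 46.5 118.7] 66.0 pca deg 158.6
long block top 41 mean [0.5414 0.1144 0.0521] rect [543.  115.3] [18.  20.8] 66.5 pca deg 123.6
long platetop 262 mean [0.5895 0.0912 0.0145] rect [581.1  95.5] [ 44.6 119.2] 69.9 pca deg 163.8
short plate+block 267 mean [0.5712 0.219  0.0222] rect [572.6 220.7] [79.5 43.8] 17.3 pca deg 15.8
short block top 40 mean [0.55   0.2148 0.0537] rect [550.8 216.1] [18.7 21. ] 19.0 pca deg 134.1
short platetop 165 mean [0.5821 0.2198 0.0163] rect [573.1 221.4] [77.5 44. ] 16.2 pca deg 30.3
bed 341 mean [ 0.5673 -0.1889  0.0713] rect [488.6 -93.6] [142.9 332.6] 40.0 pca deg 23.6
housing 57 mean [ 0.6701 -0.1362  0.0831] rect [ 676.4 -143. ] [20.6 61.4] 40.6 pca deg 126.0
posts 14 mean [ 0.6618 -0.1576  0.0789] rect [ 666.7 -159.1] [14.  28.3] 72.8 pca deg 163.2
foot 253 mean [ 0.5441 -0.1677  0.0207] rect [ 449.  -125.7] [112.6 313.8] 66.8 pca deg 24.3
oil 69 mean [ 0.7613 -0.0244  0.0398] rect [763.8 -25.7] [24.7 35.2] 22.2 pca deg 120.1
dish 83 mean [ 0.39   -0.0283  0.0138] rect [390.7 -
[... 480 characters left out ...]
 0.0519] rect [525.1 209.2] [83.3 18.4] 18.2 pca deg 14.0
short platetop 240 mean [0.5812 0.2298 0.0151] rect [571.4 225.7] [88.7 42.4] 17.1 pca deg 8.4
bed 226 mean [ 0.5662 -0.1846  0.0655] rect [ 543.5 -199.3] [275.7  31.4] 29.6 pca deg 29.3
housing 63 mean [ 0.6733 -0.1289  0.0899] rect [ 672.2 -129.2] [24.2 40.7] 39.4 pca deg 125.4
posts 16 mean [ 0.6803 -0.1238  0.0794] rect [ 680.3 -125. ] [15.8  8.9] 15.4 pca deg 173.6
foot 409 mean [ 0.5956 -0.1493  0.0127] rect [ 579.9 -177.2] [182.5  88.1] 28.1 pca deg 15.8
oil 109 mean [ 0.7677 -0.0172  0.0413] rect [741.  -32.6] [92.3 27.1] 27.7 pca deg 29.9
dish 62 mean [ 0.3946 -0.0191  0.0124] rect [392.6 -22.2] [33.5 37.6] 13.2 pca deg 102.9
```

```bash
cat >> h.py <<'E'
from scipy.optimize import least_squares
from scipy.ndimage import map_coordinates
def rect(x0,x1,hw,z,sides='frlb'):
    c={'f':((x1,-hw),(x1,hw)),'b':((x0,-hw),(x0,hw)),'l':((x0,hw),(x1,hw)),'r':((x0,-hw),(x1,-hw))}
    return [(np.array([*c[s][0],z]),np.array([*c[s][1],z])) for s in sides]
def fit(imgs,segs,p0,rng=4,it=12):
    "edge fit of planar pose p=(x,y,yaw); imgs {cam:gray}"
    S=np.concatenate([a+(b-a)*np.linspace(.06,.94,25)[:,None] for a,b in segs]); D=np.repeat([b-a for a,b in segs],25,0)
    def W(p,X,t=1):
        c,s=np.cos(p[2]),np.sin(p[2]); return np.c_[c*X[:,0]-s*X[:,1]+p[0]*t,s*X[:,0]+c*X[:,1]+p[1]*t,X[:,2]]
    p=np.array(p0,float)
    for k in range(it):
        obs=[]; r=rng if k<it//2 else rng/2
        for cam,g in imgs.items():
            q=proj(cam,W(p,S)); q2=proj(cam,W(p,S+D*.02)); t=q2-q; t/=np.linalg.norm(t,axis=1)[:,None]; n=np.c_[-t[:,1],t[:,0]]
            o=np.arange(-r,r+.01,.25); pts=q[:,None]+o[None,:,None]*n[:,None]
            I=map_coordinates(g,[pts[...,1],pts[...,0]],order=1); G=np.abs(np.gradient(I,axis=1)); j=G.argmax(1); w=G.max(1)
            Gs=G**2*(np.abs(o-o[j][:,None])<1.1); off=(Gs*o).sum(1)/(Gs.sum(1)+1e-9)
            obs.append((cam,q+off[:,None]*n,n,w>1.0,off))
        f=lambda p:np.concatenate([(((proj(c,W(p,S))-e)*n).sum(1)*m) for c,e,n,m,_ in obs])
        p=least_squares(f,p,loss='soft_l1',f_scale=.3,x_scale=[.01,.01,.1]).x
    return p,np.sqrt(np.mean(f(p)**2)),[int(o[3].sum()) for o in obs]
def gray(tag): return cv2.GaussianBlur(np.load(f'pics/{tag}_rgb.npy').astype(np.float32).mean(2),(0,0),.6)
LONG=rect(-.016,.104,.022,.015)+rect(-.011,.011,.011,.059)
SHORT=rect(-.016,.064,.022,.015)+rect(-.011,.011,.011,.059)
BED=rect(-.085,.060,.016,.070,'lrb'); FOOT=rect(-.085,.085,.045,.014)
E
python3 - <<'E'
from h import *
T,S=gray('top0'),gray('scene0')
def go(n,segs,p0):
    for im in({'top':T},{'scene':S},{'top':T,'scene':S}):
        p,r,w=fit(im,segs,p0); print(n,list(im),(p[:2]*1000).round(1),np.degrees(p[2]).round(2),round(r,2),w)
    return p
L=go('long',LONG,[.542,.1135,np.radians(-24)])
go('short',SHORT,[.550,.216,np.radians(17)])
B=go('bed',BED,[.58,-.177,np.radians(29)])
go('foot',FOOT,[.58,-.177,np.radians(28)])
# overlay
a=cv2.imread('pics/top0.png');b=cv2.imread('pics/scene0.png')
out=[]
for cam,i,(u0,u1,v0,v1) in(('top',a,(170,330,150,225)),('scene',b,(180,340,165,285))):
    k=4.5; z=cv2.resize(i[v0:v1,u0:u1],(0,0),fx=k,fy=k,interpolation=cv2.INTER_CUBIC)
    for p,segs in((L,LONG),(B,BED+FOOT)):
        c,s=np.cos(p[2]),np.sin(p[2])
        for e in segs:
            X=np.array([[c*q[0]-s*q[1]+p[0],s*q[0]+c*q[1]+p[1],q[2]] for q in e]); q=((proj(cam,X)-[u0,v0]+.5)*k).astype(int)
            cv2.line(z,tuple(map(int,q[0])),tuple(map(int,q[1])),(0,0,255),1)
    out.append(z)
cv2.imwrite('pics/ov.png',cv2.resize(np.vstack(out),(0,0),fx=.68,fy=.68))
E
```

```text
long ['top'] [547.7 117.8] -25.01 0.8 [200]
long ['scene'] [544.4 112. ] -16.02 1.05 [200]
long ['top', 'scene'] [546.3 117.7] -24.45 0.99 [200, 200]
short ['top'] [554.1 218.5] 14.47 0.76 [200]
short ['scene'] [551.  215.7] 16.37 0.91 [180]
short ['top', 'scene'] [554.1 217.8] 15.51 0.88 [200, 179]
bed ['top'] [ 586.8 -179.8] 28.12 0.25 [75]
bed ['scene'] [ 581.7 -181. ] 26.62 0.64 [75]Traceback (most recent call last):
  File "<stdin>", line 9, in <module>
  File "<stdin>", line 5, in go
  File "h.py", line 44, in fit
    p=least_squares(f,p,loss='soft_l1',f_scale=.3,x_scale=[.01,.01,.1]).x
      ~~~~~~~~~~~~~^^^^^^^^^^^^^^^^^^^^^^^^^^^^^^^^^^^^^^^^^^^^^^^^^^^^
    return func(*args, **kwargs)
    result = trf(vector_fun.fun, vector_fun.jac, x0, f0, J0, lb, ub, ftol, xtol,
                 gtol, max_nfev, x_scale, loss_function, tr_solver,
                 tr_options.copy(), verbose, callback=callback_wrapped)
    return trf_no_bounds(
        fun, jac, x0, f0, J0, ftol, xtol, gtol, max_nfev, x_scale,
        loss_function, tr_solver, tr_options, verbose, callback=callback)
    J =
[... 694 characters left out ...]
f_evals]
                                    ^^^^^^^
    f = np.atleast_1d(self.fun(x, *self.args, **self.kwargs))
                      ~~~~~~~~^^^^^^^^^^^^^^^^^^^^^^^^^^^^^^
    return np.atleast_1d(self.fun(x))
                         ~~~~~~~~^^^
    return self.f(x, *self.args, **self.kwargs)
           ~~~~~~^^^^^^^^^^^^^^^^^^^^^^^^^^^^^^
  File "h.py", line 43, in <lambda>
    f=lambda p:np.concatenate([(((proj(c,W(p,S))-e)*n).sum(1)*m) for c,e,n,m,_ in obs])
                                  ~~~~^^^^^^^^^^
  File "h.py", line 14, in proj
    c=env.get_calibration(n); T=np.array(c['camera_from_world']); K=np.array(c['intrinsics'])
ValueError: time passes only in moves, steps and waits
```

```bash
python3 - <<'E'
s=open('h.py').read()
s=s.replace("def snap(","import functools\n@functools.lru_cache\ndef cal(n): return env.get_calibration(n)\ndef snap(",1).replace("c=env.get_calibration(n);","c=cal(n);")
s=s.replace("w>1.0","w>wmin").replace("rng=4,it=12","rng=4,it=12,wmin=4")
open('h.py','w').write(s)
E
cat > f.py <<'E'
from h import *
T,S=gray('top0'),gray('scene0')
def go(n,segs,p0):
    for im in({'top':T},{'scene':S},{'top':T,'scene':S}):
        p,r,w=fit(im,segs,p0); print(n,list(im),(p[:2]*1000).round(1),np.degrees(p[2]).round(2),round(r,2),w)
    return p
go('longplate',rect(-.016,.104,.022,.015,'flr'),[.542,.1135,np.radians(-24)])
L=go('long',LONG[:4]+LONG[4:],[.542,.1135,np.radians(-24)])
B=go('bed',BED,[.585,-.178,np.radians(28.5)])
go('foot',FOOT,[.58,-.177,np.radians(28)])
a=cv2.imread('pics/top0.png');b=cv2.imread('pics/scene0.png')
out=[]
for cam,i,(u0,u1,v0,v1) in(('top',a,(170,330,150,225)),('scene',b,(180,340,165,285))):
    k=4.5; z=cv2.resize(i[v0:v1,u0:u1],(0,0),fx=k,fy=k,interpolation=cv2.INTER_CUBIC)
    for p,segs in((L,LONG),(B,BED+FOOT)):
        c,s=np.cos(p[2]),np.sin(p[2])
        for e in segs:
            X=np.array([[c*q[0]-s*q[1]+p[0],s*q[0]+c*q[1]+p[1],q[2]] for q in e]); q=((proj(cam,X)-[u0,v0]+.5)*k).astype(int)
            cv2.line(z,tuple(map(int,q[0])),tuple(map(int,q[1])),(0,0,255),1)
    out.append(z)
cv2.imwrite('pics/ov.png',cv2.resize(np.vstack(out),(0,0),fx=.68,fy=.68))
E
python3 f.py
```

```text
longplate ['top'] [547.1 116. ] -23.41 0.33 [75]
longplate ['scene'] [550.1 123.6] -26.0 0.93 [71]
longplate ['top', 'scene'] [547.2 116.7] -23.85 0.76 [75, 72]
long ['top'] [545.8 118.8] -25.32 0.85 [180]
long ['scene'] [543.4  89.9] -0.61 0.78 [136]
long ['top', 'scene'] [546.2 118.3] -24.82 0.84 [178, 143]
bed ['top'] [ 586.8 -179.8] 28.19 0.24 [66]
bed ['scene'] [-1945.7 -1555.7] 36.94 0.0 [0]
bed ['top', 'scene'] [ 586.6 -179.4] 28.76 0.24 [67, 19]
foot ['top'] [ 585.2 -179.6] 28.06 0.4 [64]
foot ['scene'] [ 593.7 -173. ] 27.49 0.71 [74]
foot ['top', 'scene'] [ 588.6 -177. ] 27.93 0.84 [75, 74]
```

View pics/ov.png

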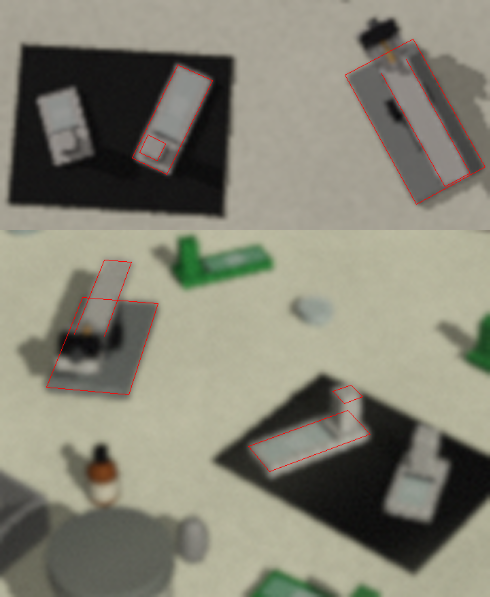

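Overlay: the fits sit on the plates in the top view (carrier block near (222,200) px, bed centre near (307,190) px). Estimates are carrier_grip (546, 116) mm at -23.6° and bed (587, -180) mm at 28.2°. The jaws already line up with the carrier.

Call:
step_arm --increments '[0.6,-0.76,-0.5,0,0,0,0,0.6,-0.76,-0.5,0,0,0,0,0.6,-0.76,-0.5,0,0,0,0,0.6,-0.76,-0.5,0,0,0,0,0.6,-0.76,-0.5,0,0,0,0,0.6,-0.76,-0.5,0,0,0,0,0.6,-0.76,-0.5,0,0,0,0,0.6,-0.76,-0.5,0,0,0,0,0.6,-0.76,-0.5,0,0,0,0,0.6,-0.76,-0.5,0,0,0,0,0.6,0,0,0,0,0,0]'

```text
time_s: 1.48
tool_pos: [0.5019, 0.1788, 0.2244]
tool_rot: [-0.634, -3.071, 0.013]
wrist_force: [-0.7, 0.7, -1.0]
finger_gap: 0.0513
```

```bash
cat > g.py <<'E'
from h import *
import sys
# usage: g.py x y z yawdeg(of jaw-normal = carrier x direction): prints tool-frame deltas in move units
o=env.get_obs(); M=R.from_rotvec(o['tool_rot']).as_matrix(); p=o['tool_pos']
print('t',o['time_s'],'p',(p*1000).round(1),'F',o['wrist_force'].round(1),'T',o['torque'].round(2),'gap',round(o['finger_gap']*1000,1),'q',o['q'].round(2))
print('xyaw',np.degrees(np.arctan2(M[1,0],M[0,0])).round(2),'z',M[:,2].round(4))
if len(sys.argv)>1:
    g=np.array(list(map(float,sys.argv[1:4])))/1000; y=np.radians(float(sys.argv[4]))+np.pi
    N=np.array([[np.cos(y),np.sin(y),0],[np.sin(y),-np.cos(y),0],[0,0,-1]]).T
    N=np.array([[np.cos(y),np.sin(y),0],[np.sin(y),-np.cos(y),0],[0,0,-1]])
    print('shift units',(M.T@(g-p)/.05).round(3),'turn units',(R.from_matrix(M.T@N).as_rotvec()/.1).round(3))
E
python3 g.py 546.4 116.2 110 -23.6
```

```text
t 1.475 p [501.9 178.8 224.4] F [-0.7  0.7 -1. ] T [0.04 0.02 0.03] gap 51.3 q [ 0.21  0.03  1.83 -0.01  1.29 -0.95]
xyaw 156.67 z [-0.0078 -0.0069 -0.9999]
shift units [-1.323 -0.776  2.29 ] turn units [-0.094 -0.044  0.047]
```

Call:
step_arm --increments '[0.6,-0.5,-0.3,0.5,-0.05,-0.02,0.02,0.6,-0.5,-0.3,0.5,-0.05,-0.02,0.02,0.6,-0.4,-0.2,0.5,0,0,0,0.6,0,0,0.5,0,0,0,0.6,0,0,0.5,0,0,0,0.6,0,0,0,0,0,0]'

```text
time_s: 2.22
tool_pos: [0.5479, 0.1171, 0.0945]
tool_rot: [-0.637, -3.071, -0.006]
wrist_force: [0.7, -0.6, -0.7]
finger_gap: 0.0513
```

```bash
python3 - <<'E'
from h import *
snap('top','top1'); snap('scene','scene1')
a=cv2.imread('pics/scene1.png')[150:300,200:380];b=cv2.imread('pics/top1.png')[140:240,170:290]
k=lambda i,f:cv2.resize(i,(0,0),fx=f,fy=f,interpolation=cv2.INTER_CUBIC)
a=k(a,3);b=k(b,3)
H=max(a.shape[0],b.shape[0]); z=np.zeros((H,a.shape[1]+b.shape[1]-100,3),np.uint8); z=np.zeros((H,900,3),np.uint8); z[:a.shape[0],:540]=a; z[:b.shape[0],540:]=b
cv2.imwrite('pics/c3.png',k(z,.88))
E
python3 g.py 546.4 116.2 22 -23.6
```

```text
t 2.325 p [550.4 117.2  97.4] F [-0.4 -0.  -0. ] T [ 0.05 -0.04  0.01] gap 51.3 q [ 0.08  0.24  1.86  0.01  1.04 -1.08]
xyaw 156.59 z [ 0.0018  0.005  -1.    ]
shift units [ 0.065 -0.059  1.507] turn units [ 0.052 -0.004  0.033]
```

View pics/c3.png

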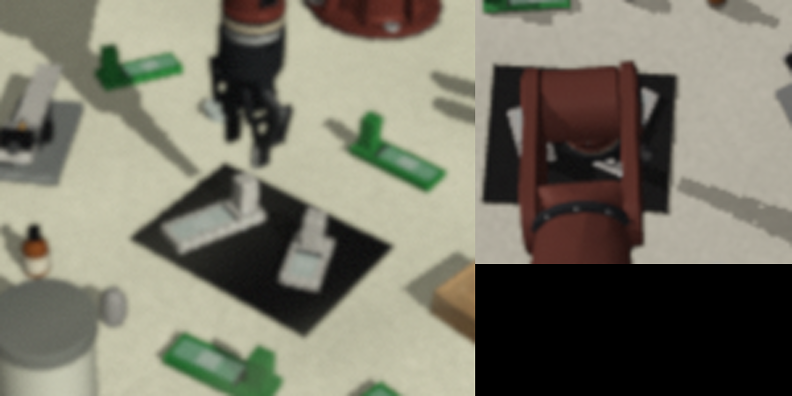

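The fingers hang above the long carrier's block (scene crop: block about (245,190), fingertips about (260,155)). Going down.

Call:
step_arm --increments '[0.6,0.03,-0.03,0.4,0.03,0,0.03,0.6,0.03,-0.03,0.4,0,0,0,0.6,0,0,0.3,0,0,0,0.6,0,0,0.2,0,0,0,0.6,0,0,0.1,0,0,0,0.6,0,0,0,0,0,0]'

```text
time_s: 3.08
tool_pos: [0.5495, 0.1173, 0.0272]
tool_rot: [0.639, 3.068, 0.007]
wrist_force: [0.7, -0.8, 0.2]
finger_gap: 0.0514
```

```bash
python3 g.py 546.4 116.2 22 -23.6
```

```text
t 3.075 p [549.5 117.3  27.2] F [ 0.7 -0.8  0.2] T [-0.01  0.03 -0.  ] gap 51.4 q [ 0.08  0.34  1.89  0.    0.9  -1.08]
xyaw 156.46 z [ 0.008   0.0029 -1.    ]
shift units [ 0.05  -0.045  0.104] turn units [0.058 0.062 0.011]
```

Call:
step_arm --increments '[0.6,0.05,-0.04,0.08,0.05,0.06,0,0.6,0,0,0,0,0,0,0.3,0,0,0,0,0,0,0,0,0,0,0,0,0,0,0,0,0,0,0,0,0,0,0,0,0,0,0,0,0,0,0,0,0,0,0,0,0,0,0,0]'

```text
invalid input at $.increments: expected a multiple of 7 numbers
```

```bash
python3 g.py 546.4 116.2 22 -23.6
```

```text
t 3.075 p [549.5 117.3  27.2] F [ 0.7 -0.8  0.2] T [-0.01  0.03 -0.  ] gap 51.4 q [ 0.08  0.34  1.89  0.    0.9  -1.08]
xyaw 156.46 z [ 0.008   0.0029 -1.    ]
shift units [ 0.05  -0.045  0.104] turn units [0.058 0.062 0.011]
```

Call:
step_arm --increments '[0.6,0.05,-0.04,0.08,0.05,0.06,0,0.6,0,0,0,0,0,0,0.3,0,0,0,0,0,0,0,0,0,0,0,0,0,0,0,0,0,0,0,0,0,0,0,0,0,0,0,0,0,0,0,0,0,0]'

```text
time_s: 3.95
tool_pos: [0.5476, 0.1165, 0.0245]
tool_rot: [0.641, 3.073, 0.002]
wrist_force: [0.0, 0.3, 0.6]
finger_gap: 0.0214
```

```bash
python3 g.py 546.4 116.2 22 -23.6
```

```text
t 3.95 p [547.6 116.5  24.5] F [0.  0.3 0.6] T [-0.01  0.06  0.03] gap 21.4 q [ 0.08  0.35  1.89  0.    0.9  -1.08]
xyaw 156.45 z [ 2.7e-03  7.0e-04 -1.0e+00]
shift units [ 0.019 -0.014  0.049] turn units [0.018 0.022 0.009]
```

Gripped. Lift, then turn by +51.8° at height.

Call:
step_arm --increments '[0,0,0,-0.3,0,0,0,0,0,0,-0.5,0,0,0,0,0,0,-0.6,0,0,0,0,0,0,-0.6,0,0,-0.6,0,0,0,-0.6,0,0,-0.9,0,0,0,-0.5,0,0,-0.9,0,0,0,-0.4,0,0,-0.9,0,0,0,0,0,0,-0.9,0,0,0,0,0,0,-0.9,0,0,0,0,0,0,-0.9,0,0,0,0,0,0,-0.9,0,0,0,0,0,0,0]'

```text
time_s: 5.45
tool_pos: [0.546, 0.1164, 0.2154]
tool_rot: [-0.47, 3.097, -0.0]
wrist_force: [0.3, 0.0, -2.5]
finger_gap: 0.0213
```

```bash
python3 g.py 526.8 -211.8 180 28.2
```

```text
t 5.45 p [546.  116.4 215.4] F [ 0.3  0.  -2.5] T [-0.04  0.05  0.01] gap 21.3 q [ 0.08  0.08  1.79  0.    1.25 -1.79]
xyaw -162.74 z [ 0.0085  0.0012 -1.    ]
shift units [ 2.32  -6.153  0.696] turn units [-0.022  0.084 -1.909]
```

Call:
step_arm --increments '[0,0.2,-0.6,0,0,0,-0.7,0,0.2,-0.7,0,0,0.05,-0.7,0,0.2,-0.8,0,0,0,-0.5,0,0.1,-0.8,0,0,0,0,0,0.1,-0.8,0,0,0,0,0,0.1,-0.8,0,0,0,0,0,0.1,-0.7,0,0,0,0,0,0,0,0,0,0,0]'

```text
time_s: 6.45
tool_pos: [0.6137, -0.1451, 0.2196]
tool_rot: [-0.756, 3.043, -0.005]
wrist_force: [0.2, -0.1, -1.7]
finger_gap: 0.0212
```

```bash
python3 g.py 526.8 -211.8 150 28.2
```

```text
t 6.45 p [ 613.7 -145.1  219.6] F [ 0.2 -0.1 -1.7] T [-0.04  0.07  0.02] gap 21.2 q [-0.34  0.23  1.62  0.    1.28 -2.4 ]
xyaw -152.11 z [ 0.0072 -0.0014 -1.    ]
shift units [ 2.167 -0.36   1.381] turn units [-0.046  0.057 -0.054]
```

Call:
step_arm --increments '[0,0.6,-0.1,0.2,0,0.05,-0.05,0,0.6,-0.1,0.3,-0.04,0,0,0,0.6,-0.1,0.3,0,0,0,0,0.3,-0.06,0.3,0,0,0,0,0,0,0.2,0,0,0,0,0,0,0,0,0,0]'

```text
time_s: 7.2
tool_pos: [0.5282, -0.2071, 0.1537]
tool_rot: [-0.761, 3.044, 0.003]
wrist_force: [-0.2, -0.4, -1.7]
finger_gap: 0.0213
```

```bash
python3 - <<'E'
from h import *
snap('top','top2'); snap('scene','scene2')
a=cv2.imread('pics/scene2.png')[130:280,150:320];b=cv2.imread('pics/top2.png')[140:240,250:370]
k=lambda i,f:cv2.resize(i,(0,0),fx=f,fy=f,interpolation=cv2.INTER_CUBIC)
a=k(a,3);b=k(b,3)
z=np.zeros((450,870,3),np.uint8); z[:,:510]=a; z[:300,510:]=b
cv2.imwrite('pics/c4.png',k(z,.9))
E
python3 g.py 526.8 -211.8 130 28.2
```

```text
t 7.3 p [ 529.1 -207.5  154.9] F [-0.4 -0.3 -1.6] T [-0.02 -0.01 -0.03] gap 21.3 q [-0.5   0.17  1.82  0.    1.15 -2.56]
xyaw -151.9 z [ 0.0049  0.0017 -1.    ]
shift units [ 0.083 -0.054  0.498] turn units [-0.008  0.051 -0.017]
```

View pics/c4.png

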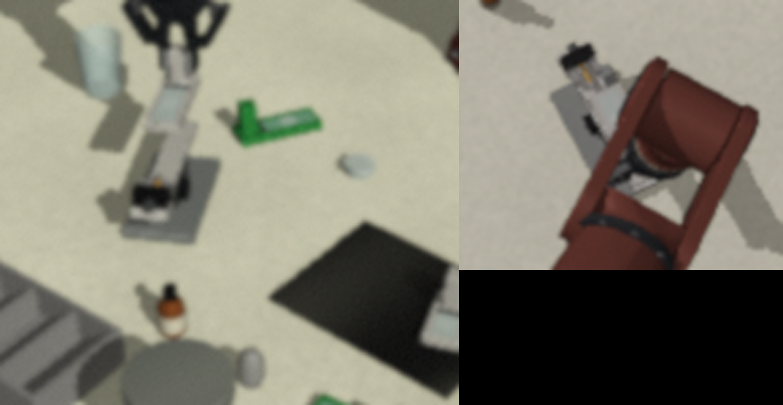

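Left crop: the carrier hangs over the bed behind the plunger. q6 (-2.56) is near its limit of -2.58, so I won't move farther back. Next, a check of the TCP-to-camera offset from the visible carrier.

```bash
python3 - <<'E'
from h import *
o=env.get_obs(); p=o['tool_pos']; zt=p[2]-.0245+.003+.012; print('ztop',zt.round(4),p.round(4))
T,S=gray('top2'),gray('scene2'); yaw=np.radians(28.1)
f=np.array([np.cos(yaw),np.sin(yaw)]); l=np.array([-f[1],f[0]])
segs=dict(f=rect(-.016,.104,.020,zt,'f'),l=rect(.06,.104,.022,zt,'l'),r=rect(.085,.104,.022,zt,'r'),Ls=rect(.04,.104,.022,zt,'l'),Rs=rect(.03,.104,.022,zt,'r'))
def offs(cam,g,seg,base,yaw,rng=5):
    a,b=seg; c,s=np.cos(yaw),np.sin(yaw)
    S=a+(b-a)*np.linspace(.1,.9,21)[:,None]
    W=lambda X:np.c_[c*X[:,0]-s*X[:,1]+base[0],s*X[:,0]+c*X[:,1]+base[1],X[:,2]]
    ax=np.array([1,0,0]) if abs((b-a)[0])<1e-6 else np.array([0,1,0])   # search direction in part frame, mm
    o=np.arange(-.014,.0141,.0005); I=[]
    for d in o:
        q=proj(cam,W(S+ax*d)); I.append(map_coordinates(g,[q[:,1],q[:,0]],order=1).mean())
    G=np.gradient(np.array(I)); i=np.argsort(-abs(G)); pk=[j for j in range(1,len(G)-1) if abs(G[j])>=abs(G[j-1]) and abs(G[j])>abs(G[j+1]) and abs(G[j])>1]
    return [(round(o[j]*1000,1),round(float(G[j]),1)) for j in pk]
for cam,g in(('top',T),('scene',S)):
    for k in ('f','l','r','Ls','Rs'): print(cam,'carrier',k,offs(cam,g,segs[k][0],p,yaw))
T0,S0=gray('top0'),gray('scene0'); B=[.5867,-.1797]
for cam,g in(('top',T0),('scene',S0)):
    for k in 'lrb': print(cam,'bed',k,offs(cam,g,rect(-.085,.03,.016,.07,k)[0],B,np.radians(28.2)))
    for k in 'lrb': print(cam,'foot',k,offs(cam,g,rect(-.085,.085,.045,.014,k)[0],B,np.radians(28.2)))
    for x in(.02,.038): print(cam,'housing',x,offs(cam,g,(np.array([.07+x,-.018,.092]),np.array([.07+x,.018,.092])),B,np.radians(28.2)))
    for y in(-.022,.022): print(cam,'housing',y,offs(cam,g,(np.array([.09,y,.092]),np.array([.108,y,.092])),B,np.radians(28.2)))
E
```

```text
ztop 0.1454 [ 0.5291 -0.2075  0.1549]
top carrier f [(np.float64(-2.0), -2.4)]
top carrier l [(np.float64(5.5), -4.4)]
top carrier r [(np.float64(-0.5), 1.7)]
top carrier Ls [(np.float64(5.0), -4.3)]
top carrier Rs [(np.float64(0.0), 1.0), (np.float64(1.5), 1.1)]
scene carrier f [(np.float64(12.0), -1.3)]
scene carrier l [(np.float64(4.5), 1.6)]
scene carrier r [(np.float64(-8.0), 3.1)]
scene carrier Ls [(np.float64(4.5), 1.8)]
scene carrier Rs [(np.float64(-9.0), 1.8)]
top bed l [(np.float64(0.5), -3.8)]
top bed r [(np.float64(-0.5), 4.4)]
top bed b [(np.float64(0.0), 2.6)]
top foot l [(np.float64(1.5), 3.2)]
top foot r [(np.float64(0.0), -2.3)]
top foot b [(np.float64(-13.0), -2.4), (np.float64(-4.0), -1.3), (np.float64(3.0), 1.1)]
top housing 0.02 [(np.float64(-3.5), -3.9)]
top housing 0.038 [(np.float64(-1.5), 5.4)]
top housing -0.022 [(np.float64(1.0), -6.5)]
top housing 0.022 [(np.float64(2.5), 5.9)]
scene bed l []
scene bed r [(np.float64(0.0), 1.7)]
scene bed b []
scene foot l [(np.float64(2.5), 3.5)]
scene foot r [(np.float64(-7.0), -1.1), (np.float64(-5.5), -1.1)]
scene foot b [(np.float64(-3.0), -1.1)]
scene housing 0.02 [(np.float64(-2.5), -2.7)]
scene housing 0.038 [(np.float64(13.5), 1.7)]
scene housing -0.022 [(np.float64(-12.5), -2.5), (np.float64(1.0), -3.5)]
scene housing 0.022 [(np.float64(0.5), 1.7), (np.float64(9.0), -1.6)]
```

```bash
python3 g.py 534.8 -207.6 97 28.2
```

```text
t 7.3 p [ 529.1 -207.5  154.9] F [-0.4 -0.3 -1.6] T [-0.02 -0.01 -0.03] gap 21.3 q [-0.5   0.17  1.82  0.    1.15 -2.56]
xyaw -151.9 z [ 0.0049  0.0017 -1.    ]
shift units [-0.095 -0.054  1.158] turn units [-0.008  0.051 -0.017]
```

Call:
step_arm --increments '[0,-0.1,-0.05,0.2,0,0.05,0,0,0,0,0.3,0,0,0,0,0,0,0.3,0,0,0,0,0,0,0.2,0,0,0,0,0,0,0.1,0,0,0,0,0,0,0,0,0,0,0,0,0,0,0,0,0]'

```text
time_s: 8.18
tool_pos: [0.5369, -0.2067, 0.0964]
tool_rot: [-0.765, 3.046, -0.002]
wrist_force: [1.7, 0.3, -1.2]
finger_gap: 0.0214
```

```bash
python3 - <<'E'
from h import *
snap('top','top3'); snap('scene','scene3')
a=cv2.imread('pics/scene3.png')[150:260,170:290];b=cv2.imread('pics/top3.png')[145:235,260:350]
k=lambda i,f:cv2.resize(i,(0,0),fx=f,fy=f,interpolation=cv2.INTER_CUBIC)
a=k(a,3.5);b=k(b,4.2)
z=np.zeros((386,800,3),np.uint8); z[:385,:420]=a[:386]; z[:378,420:798]=b
cv2.imwrite('pics/c5.png',z)
E
python3 g.py 534.8 -207.6 97 28.2
```

```text
t 8.275 p [ 536.9 -206.8   96.6] F [ 1.  -0.9 -1.2] T [0.04 0.01 0.  ] gap 21.6 q [-0.49  0.26  1.83 -0.    1.04 -2.55]
xyaw -151.81 z [ 0.0017 -0.0011 -1.    ]
shift units [ 0.046  0.005 -0.008] turn units [-0.018  0.009 -0.002]
```

View pics/c5.png

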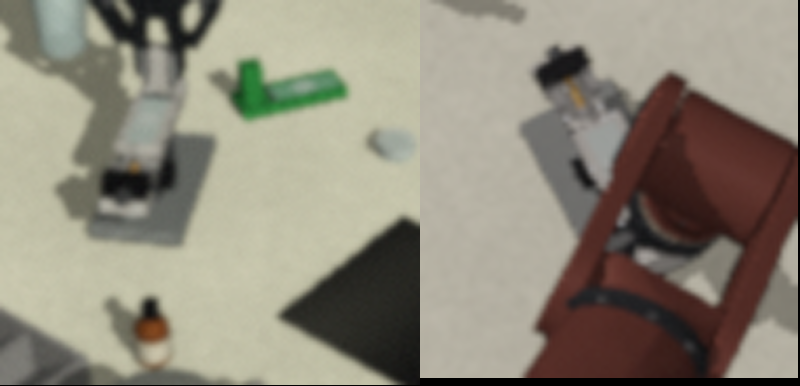

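Right crop: carrier front sits just behind the plunger (yellow rod at about (575,92)), and the left plate edge shows against the foot. Now its edges in the bed frame, same camera.

```bash
python3 - <<'E'
from h import *
B=np.array([.5867,-.1797]); yw=np.radians(28.2); c,s=np.cos(yw),np.sin(yw)
p=env.get_obs()['tool_pos'][:2]-B; print('TCP in bed frame mm',(1000*np.array([c*p[0]+s*p[1],-s*p[0]+c*p[1]])).round(1))
def prof(cam,tag,z,fix,rng,axis):
    g=gray(tag); I=[]
    for r in rng:
        X=np.array([[r,f,z] if axis=='x' else [f,r,z] for f in fix]); W=np.c_[c*X[:,0]-s*X[:,1]+B[0],s*X[:,0]+c*X[:,1]+B[1],X[:,2]]
        q=proj(cam,W); I.append(map_coordinates(g,[q[:,1],q[:,0]],order=1).mean())
    return np.array(I)
for cam in('top','scene'):
  for nm,z in(('platetop',.0871),('bottom',.075)):
    y=np.arange(-.034,.0341,.002); print(cam,nm,'across y mm:val'); 
    print(' '.join(f'{int(a*1000)}:{v:.0f}' for a,v in zip(y,prof(cam,'%s3'%cam,z,np.linspace(.015,.035,9),y,'y'))))
  x=np.arange(.02,.07,.002); print('along x top'); print(' '.join(f'{int(round(a*1000))}:{v:.0f}' for a,v in zip(x,prof(cam,'%s3'%cam,.0871,np.linspace(-.002,.014,9),x,'x'))))
  y=np.arange(-.034,.0341,.002); print('bed before z=.07 x -10..30'); print(' '.join(f'{int(a*1000)}:{v:.0f}' for a,v in zip(y,prof(cam,'%s0'%cam,.07,np.linspace(-.01,.03,9),y,'y'))))
E
```

```text
TCP in bed frame mm [-56.6  -0.3]
top platetop across y mm:val
-34:59 -32:59 -30:60 -27:62 -25:67 -23:75 -21:84 -19:93 -17:101 -15:108 -13:115 -11:121 -9:128 -7:134 -5:139 -3:143 -1:147 0:150 2:153 4:155 6:155 8:155 10:155 12:153 14:151 16:148 18:140 20:126 22:108 24:89 26:76 28:71 30:75 32:84 34:95
top bottom across y mm:val
-34:58 -32:59 -30:61 -27:66 -25:73 -23:81 -21:90 -19:97 -17:104 -15:110 -13:117 -11:123 -9:129 -7:134 -5:140 -3:144 -1:148 0:151 2:154 4:155 6:155 8:155 10:153 12:152 14:148 16:140 18:127 20:107 22:87 24:72 26:67 28:70 30:80 32:92 34:101
along x top
20:153 22:154 24:155 26:155 28:155 30:155 32:155 34:154 36:154 38:154 40:152 42:150 44:146 46:141 48:137 50:133 52:128 54:123 56:119 58:116 60:115 62:113 64:110 66:109 68:108
bed before z=.07 x -10..30
-34:88 -32:80 -30:73 -27:70 -25:68 -23:67 -21:67 -19:72 -17:85 -15:103 -13:121 -11:132 -9:137 -7:139 -5:139 -3:139 -1:139 0:139 2:139 4:139 6:139 8:139 10:138 12:133 14:123 16:106 18:85 20:66 22:55 24:52 26:57 28:65 30:76 32:85 34:92
scene platetop across y mm:val
-34:106 -32:108 -30:111 -27:115 -25:121 -23:129 -21:137
[... 215 characters left out ...]
 mm:val
-34:111 -32:116 -30:123 -27:131 -25:138 -23:144 -21:148 -19:150 -17:150 -15:150 -13:150 -11:150 -9:151 -7:153 -5:155 -3:158 -1:160 0:161 2:161 4:161 6:161 8:159 10:155 12:150 14:141 16:128 18:113 20:97 22:83 24:73 26:70 28:74 30:79 32:86 34:90
along x top
20:154 22:153 24:153 26:154 28:154 30:155 32:156 34:157 36:159 38:160 40:161 42:162 44:163 46:161 48:159 50:156 52:152 54:147 56:142 58:137 60:132 62:127 64:123 66:119 68:113
bed before z=.07 x -10..30
-34:98 -32:97 -30:96 -27:94 -25:91 -23:88 -21:87 -19:90 -17:97 -15:108 -13:119 -11:128 -9:133 -7:137 -5:138 -3:139 -1:140 0:140 2:140 4:140 6:140 8:139 10:136 12:131 14:123 16:112 18:100 20:89 22:82 24:79 26:82 28:86 30:90 32:93 34:95
```

Call:
step_arm --increments '[0,0.06,0.02,0,0,0,0,0,0,0,0.04,0,0,0,0,0,0,0.03,0,0,0,0,0,0,0.01,0,0,0,0,0,0,0,0,0,0]'

```text
time_s: 8.9
tool_pos: [0.5343, -0.2078, 0.0935]
tool_rot: [-0.764, 3.044, -0.005]
wrist_force: [-1.4, -0.8, -0.6]
finger_gap: 0.0215
```

```bash
python3 g.py 533.8 -207.2 91.5 28.2
```

```text
t 8.9 p [ 534.3 -207.8   93.5] F [-1.4 -0.8 -0.6] T [ 0.    0.06 -0.01] gap 21.5 q [-0.49  0.26  1.84 -0.    1.04 -2.56]
xyaw -151.82 z [ 0.0037 -0.0022 -1.    ]
shift units [0.003 0.015 0.041] turn units [-0.036  0.022 -0.004]
```

Call:
step_arm --increments '[0,0,0.01,0.03,-0.02,0.02,0,0,0,0,0.02,0,0,0,0,0,0,0,0,0,0]'

```text
time_s: 9.28
tool_pos: [0.5346, -0.2075, 0.0916]
tool_rot: [-0.765, 3.046, -0.003]
wrist_force: [-0.6, 0.2, -1.3]
finger_gap: 0.0212
```

```bash
python3 g.py 533.8 -207.2 91.5 28.2
```

```text
t 9.275 p [ 534.6 -207.5   91.6] F [-0.6  0.2 -1.3] T [0.   0.06 0.02] gap 21.2 q [-0.49  0.27  1.84 -0.    1.03 -2.55]
xyaw -151.82 z [ 0.0017 -0.0015 -1.    ]
shift units [0.011 0.013 0.002] turn units [-0.021  0.008 -0.003]
```

Call:
step_arm --increments '[0,0,0,0.03,-0.01,0,0,0,0,0,0.02,0,0,0,0,0,0,0,0,0,0]'

```text
time_s: 9.65
tool_pos: [0.5357, -0.208, 0.0915]
tool_rot: [-0.765, 3.044, -0.003]
wrist_force: [0.1, -0.0, -0.6]
finger_gap: 0.0213
```

```bash
python3 g.py 533.8 -207.2 91.5 28.2
```

```text
t 9.65 p [ 535.7 -208.    91.5] F [ 0.1 -0.  -0.6] T [0.04 0.09 0.02] gap 21.3 q [-0.49  0.27  1.84  0.    1.03 -2.56]
xyaw -151.8 z [ 0.0029 -0.0015 -1.    ]
shift units [0.026 0.032 0.   ] turn units [-0.027  0.019  0.   ]
```

Call:
step_arm --increments '[0,0,0.01,0.04,-0.02,0.01,0,0,0,0,0.04,0,0,0]'

```text
time_s: 9.9
tool_pos: [0.5368, -0.2086, 0.0915]
tool_rot: [-0.766, 3.045, -0.004]
wrist_force: [-3.0, 1.6, 9.2]
finger_gap: 0.0214
```

```bash
python3 g.py 533.8 -207.2 91.5 28.2
```

```text
t 9.9 p [ 536.8 -208.6   91.5] F [-3.   1.6  9.2] T [0.5  0.5  0.06] gap 21.4 q [-0.49  0.27  1.83 -0.    1.03 -2.56]
xyaw -151.77 z [ 0.0027 -0.0016 -1.    ]
shift units [ 0.04   0.053 -0.001] turn units [-0.027  0.016  0.005]
```

Call:
step_arm --increments '[0,0.02,0.03,-0.06,-0.02,0.01,0,0,0,0.02,0,0,0,0,0,0,0,0,0,0,0,0,0,0,0,0,0,0]'

```text
time_s: 10.4
tool_pos: [0.5333, -0.2061, 0.0922]
tool_rot: [0.766, -3.045, -0.002]
wrist_force: [-0.4, 0.2, -1.5]
finger_gap: 0.0213
```

```bash
python3 g.py 533.8 -207.2 91.5 28.2
```

```text
t 10.4 p [ 533.3 -206.1   92.2] F [-0.4  0.2 -1.5] T [-0.06  0.03  0.02] gap 21.3 q [-0.49  0.26  1.84 -0.    1.04 -2.55]
xyaw -151.77 z [-1.7e-03  7.0e-04 -1.0e+00]
shift units [ 0.002 -0.023  0.015] turn units [ 0.014 -0.012  0.005]
```

Call:
step_arm --increments '[0,0,-0.02,0.03,0.01,-0.01,0,0,0,0,0.01,0,0,0,0,0,0,0.01,0,0,0]'

```text
time_s: 10.78
tool_pos: [0.5348, -0.2073, 0.0915]
tool_rot: [-0.766, 3.046, -0.0]
wrist_force: [-1.8, 1.3, 4.1]
finger_gap: 0.021
```

```bash
python3 - <<'E'
from h import *
snap('top','top4'); snap('scene','scene4')
B=np.array([.5867,-.1797]); yw=np.radians(28.2); c,s=np.cos(yw),np.sin(yw)
p=env.get_obs()['tool_pos'][:2]-B; print('TCP in bed frame mm',(1000*np.array([c*p[0]+s*p[1],-s*p[0]+c*p[1]])).round(1))
def half(cam,z,xs,y,sgn):
    g=gray(cam+'4'); I=[]
    for r in y:
        X=np.array([[f,r,z] for f in xs]); W=np.c_[c*X[:,0]-s*X[:,1]+B[0],s*X[:,0]+c*X[:,1]+B[1],X[:,2]]
        q=proj(cam,W); I.append(map_coordinates(g,[q[:,1],q[:,0]],order=1).mean())
    G=abs(np.gradient(I)); return round(1000*y[G.argmax()],1)
for cam in('top','scene'):
    for z in(.082,.070):
        print(cam,z,[[half(cam,z,np.linspace(a,a+.012,7),np.arange(lo,lo+.022,.0005),1) for a in(-.01,.005,.02,.03)] for lo in(.012,-.034)])
E
python3 g.py 533.8 -207.2 91.5 28.2
```

```text
TCP in bed frame mm [-58.7   0.1]
top 0.082 [[np.float64(22.0), np.float64(22.5), np.float64(22.5), np.float64(21.5)], [np.float64(-24.0), np.float64(-13.5), np.float64(-23.5), np.float64(-23.5)]]
top 0.07 [[np.float64(19.5), np.float64(21.0), np.float64(21.0), np.float64(19.0)], [np.float64(-22.0), np.float64(-12.5), np.float64(-24.5), np.float64(-26.0)]]
scene 0.082 [[np.float64(26.5), np.float64(20.0), np.float64(22.0), np.float64(22.5)], [np.float64(-23.5), np.float64(-23.5), np.float64(-23.5), np.float64(-24.5)]]
scene 0.07 [[np.float64(16.0), np.float64(17.5), np.float64(19.0), np.float64(20.5)], [np.float64(-28.0), np.float64(-29.0), np.float64(-28.5), np.float64(-23.5)]]
t 10.875 p [ 534.9 -207.4   91.5] F [-1.3 -0.3  2.7] T [0.26 0.18 0.08] gap 21.0 q [-0.49  0.27  1.84  0.    1.04 -2.56]
xyaw -151.77 z [ 0.0014  0.     -1.    ]
shift units [ 0.018  0.013 -0.   ] turn units [-0.006  0.013  0.005]
```

On the bed (3-4 N contact) and centred to about 1 mm in both cameras. Sliding forward slowly.

Call:
step_arm --increments '[0,-0.05,0.01,0.005,0,0,0,0,-0.05,0.01,0.005,0,0,0,0,-0.05,0,0.005,0,0,0]'

```text
time_s: 11.25
tool_pos: [0.5418, -0.2037, 0.0915]
tool_rot: [-0.765, 3.045, -0.004]
wrist_force: [-2.1, -1.5, 3.2]
finger_gap: 0.0213
```

```bash
cat > b.py <<'E'
from h import *
o=env.get_obs(); B=np.array([.5867,-.1797]); yw=np.radians(28.2); c,s=np.cos(yw),np.sin(yw)
Q=np.array([[c,s],[-s,c]]); print('bed xy',(1000*Q@(o['tool_pos'][:2]-B)).round(1),'z',(o['tool_pos'][2]*1000).round(1),'F bed',(Q@o['wrist_force'][:2]).round(1),o['wrist_force'][2].round(1),'v',abs(o['joint_velocities']).max().round(3))
E
python3 b.py; python3 g.py 534 -207 91.5 28.2
```

```text
bed xy [-50.9   0. ] z 91.5 F bed [-2.6 -0.3] 3.2 v 0.034
t 11.25 p [ 541.8 -203.7   91.5] F [-2.1 -1.5  3.2] T [0.04 0.25 0.05] gap 21.3 q [-0.48  0.28  1.83 -0.    1.04 -2.54]
xyaw -151.78 z [ 0.0026 -0.0019 -1.    ]
shift units [ 0.169  0.017 -0.   ] turn units [-0.029  0.014  0.003]
```

Call:
step_arm --increments '[0,-0.06,0.02,0.005,-0.01,0.01,0,0,-0.06,0.01,0.005,0,0,0,0,-0.06,0.01,0.005,0,0,0]'

```text
time_s: 11.62
tool_pos: [0.5478, -0.2001, 0.0916]
tool_rot: [0.766, -3.043, 0.009]
wrist_force: [-6.5, -3.4, 7.0]
finger_gap: 0.021
```

```bash
python3 b.py; python3 g.py 534 -207 91.5 28.2
```

```text
bed xy [-44.    0.4] z 91.6 F bed [-7.4  0.1] 7.0 v 0.042
t 11.625 p [ 547.8 -200.1   91.6] F [-6.5 -3.4  7. ] T [-0.37  0.6  -0.06] gap 21.0 q [-0.47  0.29  1.81 -0.01  1.04 -2.53]
xyaw -151.75 z [-0.0027 -0.0063 -1.    ]
shift units [0.308 0.009 0.004] turn units [-0.043 -0.054  0.009]
```

Call:
step_arm --increments '[0,-0.07,0.01,0,-0.02,-0.04,0,0,-0.07,0.01,0,0,0,0,0,-0.07,0,0,0,0,0]'

```text
time_s: 12.0
tool_pos: [0.5527, -0.1977, 0.0921]
tool_rot: [0.765, -3.035, 0.009]
wrist_force: [-8.1, -4.5, 8.4]
finger_gap: 0.0211
```

```bash
python3 b.py; python3 g.py 534 -207 91.5 28.2
```

```text
bed xy [-38.5   0.2] z 92.1 F bed [-9.3 -0.2] 8.4 v 0.046
t 12.0 p [ 552.7 -197.7   92.1] F [-8.1 -4.5  8.4] T [-0.22  0.85  0.08] gap 21.1 q [-0.46  0.3   1.8  -0.01  1.05 -2.51]
xyaw -151.71 z [-0.0101 -0.0083 -0.9999]
shift units [0.417 0.014 0.018] turn units [-0.025 -0.128  0.015]
```

Call:
step_arm --increments '[0,-0.07,0.01,0,-0.02,-0.15,0,0,-0.08,0.01,0,0,-0.1,0,0,-0.08,0,0,0,-0.08,0]'

```text
time_s: 12.38
tool_pos: [0.5555, -0.1963, 0.0914]
tool_rot: [-0.77, 3.044, 0.001]
wrist_force: [-10.6, -6.0, 9.2]
finger_gap: 0.021
```

```bash
python3 b.py; python3 g.py 534 -207 91.5 28.2
```

```text
bed xy [-35.3   0.1] z 91.4 F bed [-12.1  -0.3] 9.2 v 0.013
t 12.375 p [ 555.5 -196.3   91.4] F [-10.6  -6.    9.2] T [-0.85  1.55 -0.03] gap 21.0 q [-0.46  0.3   1.8   0.    1.04 -2.53]
xyaw -151.62 z [ 0.0014  0.0013 -1.    ]
shift units [ 0.481  0.016 -0.002] turn units [0.005 0.019 0.032]
```

Call:
step_arm --increments '[0,-0.08,0.01,-0.01,0,-0.04,0.02,0,-0.08,0.01,-0.01,0,-0.04,0.02]'

```text
time_s: 12.62
tool_pos: [0.5566, -0.1952, 0.0916]
tool_rot: [0.764, -3.043, -0.001]
wrist_force: [-8.6, -5.9, 6.8]
finger_gap: 0.0211
```

```bash
python3 b.py; python3 g.py 534 -207 91.5 28.2
```

```text
bed xy [-33.9   0.6] z 91.6 F bed [-10.4  -1.2] 6.8 v 0.041
t 12.625 p [ 556.6 -195.2   91.6] F [-8.6 -5.9  6.8] T [-0.91  1.12 -0.09] gap 21.1 q [-0.46  0.3   1.79 -0.    1.05 -2.52]
xyaw -151.81 z [-4.6e-03 -5.0e-04 -1.0e+00]
shift units [0.509 0.005 0.005] turn units [ 0.017 -0.042 -0.001]
```

Call:
step_arm --increments '[0,-0.08,0,0,0,-0.08,0,0,-0.08,0,0,0,-0.06,0]'

```text
time_s: 12.88
tool_pos: [0.5569, -0.1955, 0.0917]
tool_rot: [0.767, -3.038, -0.003]
wrist_force: [-13.4, -6.4, 10.9]
finger_gap: 0.0212
```

```bash
python3 b.py; python3 g.py 534 -207 91.5 28.2
```

```text
bed xy [-33.7   0.1] z 91.7 F bed [-14.8   0.7] 10.9 v 0.028
t 12.875 p [ 556.9 -195.5   91.7] F [-13.4  -6.4  10.9] T [-0.75  1.47  0.05] gap 21.2 q [-0.45  0.3   1.79 -0.    1.06 -2.52]
xyaw -151.68 z [-8.5e-03 -1.0e-04 -1.0e+00]
shift units [0.513 0.015 0.007] turn units [ 0.039 -0.075  0.021]
```

Call:
step_arm --increments '[0,-0.1,0.01,-0.02,0.02,-0.12,0,0,-0.1,0.01,-0.02,0,-0.1,0]'

```text
time_s: 13.12
tool_pos: [0.5571, -0.1952, 0.0922]
tool_rot: [0.77, -3.039, -0.003]
wrist_force: [-10.6, -9.4, 4.8]
finger_gap: 0.0211
```

```bash
python3 b.py; python3 g.py 534 -207 91.5 28.2
```

```text
bed xy [-33.4   0.3] z 92.2 F bed [-13.8  -3.3] 4.8 v 0.013
t 13.125 p [ 557.1 -195.2   92.2] F [-10.6  -9.4   4.8] T [-1.51  1.59 -0.21] gap 21.1 q [-0.45  0.3   1.79 -0.    1.05 -2.52]
xyaw -151.58 z [-7.2e-03 -1.0e-04 -1.0e+00]
shift units [0.518 0.013 0.018] turn units [ 0.033 -0.064  0.039]
```

Call:
step_arm --increments '[0,-0.15,-0.01,0,0.03,-0.15,0.02,0,-0.15,0,0,0.02,-0.15,0.01]'

```text
time_s: 13.38
tool_pos: [0.5571, -0.1956, 0.0916]
tool_rot: [0.77, -3.035, -0.003]
wrist_force: [-21.8, -10.2, 14.7]
finger_gap: 0.0215
```

```bash
python3 b.py; python3 g.py 534 -207 91.5 28.2
```

```text
bed xy [-33.6  -0. ] z 91.6 F bed [-24.    1.3] 14.7 v 0.016
t 13.375 p [ 557.1 -195.6   91.6] F [-21.8 -10.2  14.7] T [-1.47  2.73  0.01] gap 21.5 q [-0.45  0.31  1.79 -0.01  1.06 -2.52]
xyaw -151.52 z [-1.090e-02 -5.000e-04 -9.999e-01]
shift units [0.514 0.02  0.008] turn units [ 0.047 -0.099  0.048]
```

The force rose to 24 N with no further motion, so it is home on the stops. Now easing to about 14 N total (9 N spring plus 5 N) and levelling.

Call:
step_arm --increments '[0,-0.05,0.01,-0.01,0.05,-0.2,0.03,0,-0.08,0,0,0.03,-0.2,0.03,0,-0.08,0,0,0.02,-0.15,0.02]'

```text
time_s: 13.75
tool_pos: [0.5563, -0.1955, 0.0914]
tool_rot: [-0.759, 3.026, 0.007]
wrist_force: [-9.3, -5.7, 8.9]
finger_gap: 0.021
```

```bash
python3 b.py; python3 g.py 534 -207 91.5 28.2
```

```text
bed xy [-34.2   0.4] z 91.4 F bed [-10.9  -0.7] 8.9 v 0.042
t 13.75 p [ 556.3 -195.5   91.4] F [-9.3 -5.7  8.9] T [-1.03  2.01 -0.07] gap 21.0 q [-0.47  0.29  1.81  0.02  1.03 -2.54]
xyaw -151.85 z [ 0.0199  0.0094 -0.9998]
shift units [ 0.502  0.009 -0.013] turn units [-0.012  0.22  -0.008]
```

Call:
step_arm --increments '[0,-0.08,0,0,0,0.14,0,0,-0.09,0,0,0,-0.04,0,0,-0.09,0,0,0,-0.07,0]'

```text
time_s: 14.12
tool_pos: [0.5574, -0.1956, 0.092]
tool_rot: [0.766, -3.038, -0.001]
wrist_force: [-15.2, -6.8, 11.4]
finger_gap: 0.0212
```

```bash
python3 b.py; python3 g.py 534 -207 91.5 28.2
```

```text
bed xy [-33.3  -0.1] z 92.0 F bed [-16.6   1.2] 11.4 v 0.033
t 14.125 p [ 557.4 -195.6   92. ] F [-15.2  -6.8  11.4] T [-0.9   1.67 -0.02] gap 21.2 q [-0.45  0.3   1.79 -0.01  1.06 -2.52]
xyaw -151.71 z [-0.0081 -0.0013 -1.    ]
shift units [0.52  0.02  0.015] turn units [ 0.027 -0.078  0.016]
```

Call:
step_arm --increments '[0,-0.08,0,0,0.02,-0.12,0.01]'

```text
time_s: 14.25
tool_pos: [0.5574, -0.1956, 0.092]
tool_rot: [0.766, -3.042, -0.002]
wrist_force: [-12.0, -5.7, 8.3]
finger_gap: 0.0212
```

```bash
python3 b.py; python3 - <<'E'
from h import *
for i in range(3): snap('top','top5'); snap('scene','scene5')
E
python3 b.py; python3 g.py 534 -207 91.5 28.2
python3 - <<'E'
from h import *
a=cv2.imread('pics/scene5.png')[150:260,170:290];b=cv2.imread('pics/top5.png')[145:235,260:350]
k=lambda i,f:cv2.resize(i,(0,0),fx=f,fy=f,interpolation=cv2.INTER_CUBIC)
a=k(a,3.5);b=k(b,4.2)
z=np.zeros((386,800,3),np.uint8); z[:385,:420]=a[:386]; z[:378,420:798]=b
cv2.imwrite('pics/c6.png',z)
E
```

```text
bed xy [-33.3  -0.1] z 92.0 F bed [-13.3   0.6] 8.3 v 0.028
bed xy [-33.4  -0.1] z 91.9 F bed [-14.   -0.4] 10.2 v 0.001
t 14.55 p [ 557.3 -195.6   91.9] F [-12.1  -7.   10.2] T [-0.79  1.39 -0.07] gap 21.1 q [-0.46  0.3   1.79 -0.    1.05 -2.52]
xyaw -151.73 z [-0.0049 -0.     -1.    ]
shift units [0.52 0.02 0.01] turn units [ 0.023 -0.043  0.012]
```

View pics/c6.png

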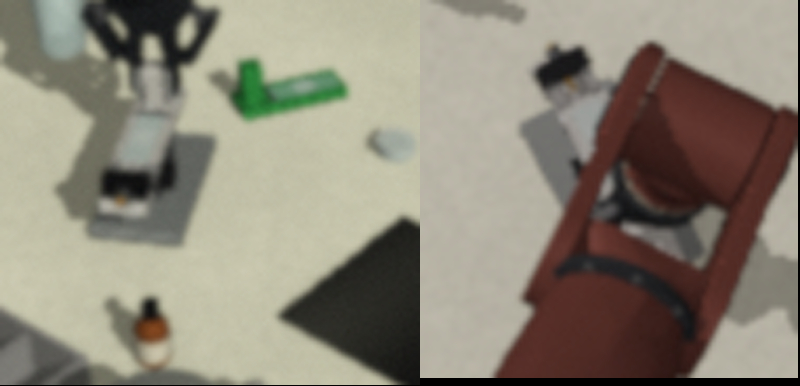

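The picture shows the carrier front against the posts: the plunger rod has vanished and the housing sits directly ahead at about (560,70) in the right crop. I'll push a bit harder for a few rows with no yaw command so the part squares itself to both posts, then ease.

Call:
step_arm --increments '[0,-0.13,0,0,0,-0.16,0,0,-0.14,0,0,0,-0.15,0,0,-0.14,0,0,0,-0.14,0,0,-0.14,0,0,0,-0.14,0]'

```text
time_s: 15.05
tool_pos: [0.5576, -0.196, 0.0918]
tool_rot: [0.774, -3.037, -0.017]
wrist_force: [-20.8, -10.2, 13.9]
finger_gap: 0.0213
```

```bash
python3 b.py; python3 g.py 534 -207 91.5 28.2
```

```text
bed xy [-33.3  -0.6] z 91.8 F bed [-23.1   0.8] 13.9 v 0.025
t 15.05 p [ 557.6 -196.    91.8] F [-20.8 -10.2  13.9] T [-1.39  2.4  -0.13] gap 21.3 q [-0.46  0.31  1.78  0.    1.06 -2.53]
xyaw -151.41 z [-0.0097  0.0085 -0.9999]
shift units [0.52  0.033 0.009] turn units [ 0.121 -0.045  0.067]
```

Call:
step_arm --increments '[0,-0.12,0.01,0,0.12,-0.14,0,0,-0.12,0.01,0,0.05,-0.12,0,0,-0.12,0.01,0,0.03,-0.12,0]'

```text
time_s: 15.42
tool_pos: [0.5575, -0.1958, 0.0918]
tool_rot: [0.776, -3.042, 0.006]
wrist_force: [-16.4, -10.5, 11.6]
finger_gap: 0.0215
```

```bash
python3 b.py; python3 g.py 534 -207 91.5 28.2
```

```text
bed xy [-33.3  -0.4] z 91.8 F bed [-19.4  -1.5] 11.6 v 0.01
t 15.425 p [ 557.5 -195.8   91.8] F [-16.4 -10.5  11.6] T [-1.17  2.1  -0.27] gap 21.5 q [-0.45  0.3   1.79 -0.01  1.05 -2.52]
xyaw -151.38 z [-0.0014 -0.0043 -1.    ]
shift units [0.52  0.029 0.008] turn units [-0.031 -0.033  0.074]
```

Yaw has converged at 28.6° and the part is level. Final hold at about 15 N.

Call:
step_arm --increments '[0,-0.09,0.005,-0.005,-0.01,-0.1,0,0,-0.09,0.005,-0.005,0,-0.08,0]'

```text
time_s: 15.68
tool_pos: [0.5576, -0.1959, 0.0919]
tool_rot: [0.775, -3.041, 0.0]
wrist_force: [-11.9, -6.9, 8.8]
finger_gap: 0.0208
```

```bash
python3 b.py; python3 - <<'E'
from h import *
for i in range(10): snap('top','top6')
E
python3 b.py; python3 g.py 534 -207 91.5 28.6
python3 - <<'E'
from h import *
F=[]
for i in range(10):
    snap('scene','scene6'); F.append(env.get_obs()['wrist_force'])
print(np.mean(F,0).round(2))
E
python3 b.py
```

```text
bed xy [-33.4  -0.5] z 91.9 F bed [-13.7  -0.5] 8.8 v 0.018
bed xy [-33.4  -0.5] z 91.9 F bed [-14.4  -0.6] 8.4 v 0.002
t 16.175 p [ 557.5 -196.    91.9] F [-12.4  -7.3   8.4] T [-0.98  1.54 -0.17] gap 21.4 q [-0.46  0.3   1.79 -0.    1.05 -2.52]
xyaw -151.4 z [-0.0033 -0.0012 -1.    ]
shift units [0.519 0.031 0.01 ] turn units [ 0.006 -0.035  0.001]
[-12.76  -7.84   8.84]
bed xy [-33.4  -0.5] z 91.9 F bed [-14.9  -0.5] 9.1 v 0.001
```

```bash
python3 - <<'E'
from h import *
B=np.array([.5867,-.1797]); yw=np.radians(28.5); c,s=np.cos(yw),np.sin(yw)
def half(tag,cam,z,xs,y):
    g=gray(tag); I=[]
    for r in y:
        X=np.array([[f,r,z] for f in xs]); W=np.c_[c*X[:,0]-s*X[:,1]+B[0],s*X[:,0]+c*X[:,1]+B[1],X[:,2]]
        q=proj(cam,W); I.append(map_coordinates(g,[q[:,1],q[:,0]],order=1).mean())
    G=np.abs(np.gradient(I))**2; j=G.argmax(); k=slice(max(0,j-6),j+7); return round(1000*float((G[k]*y[k]).sum()/G[k].sum()),1)
for cam in('top','scene'):
    for tag,z,w in(('0',.070,.016),('6',.082,.022)):
        print(cam,tag,[[half(cam+tag,cam,z,np.linspace(a,a+.012,7),np.arange(m*w-.007,m*w+.007,.0005)) for a in(-.015,.0,.015,.03,.045)] for m in(1,-1)])
d=np.abs(gray('scene6')-gray('scene0')); m=(cv2.GaussianBlur(d,(0,0),1.5)>14).astype(np.uint8)
n,l,st,_=cv2.connectedComponentsWithStats(m); print([tuple(map(int,t)) for t in st[1:] if t[4]>25])
E
```

```text
top 0 [[16.3, 17.3, 18.3, 16.3, 15.3], [-16.9, -15.9, -16.5, -16.5, -18.0]]
top 6 [[22.7, 16.3, 23.2, 21.3, 20.0], [-16.2, -23.4, -17.2, -26.7, -16.9]]
scene 0 [[14.3, 17.2, 17.9, 18.1, 20.3], [-16.4, -15.8, -15.1, -16.7, -17.3]]
scene 6 [[25.5, 18.5, 21.3, 22.1, 23.4], [-25.3, -24.9, -23.1, -24.4, -23.8]]
[(144, 0, 186, 201, 12410), (345, 0, 167, 125, 9837), (316, 60, 34, 45, 939), (466, 68, 46, 121, 3262), (233, 126, 8, 5, 26), (340, 129, 47, 55, 1143), (325, 135, 7, 18, 81), (300, 139, 14, 14, 110), (385, 188, 19, 11, 139), (259, 198, 11, 12, 47), (260, 213, 43, 35, 769), (302, 308, 10, 6, 29)]
```

Carrier is about 1-1.5 mm towards -y of the bed's centre line. A small sideways trim while pressing.

Call:
step_arm --increments '[0,-0.09,0.05,-0.01,0,-0.09,0,0,-0.09,0.04,-0.01,0,-0.09,0,0,-0.12,0.01,0,0.01,-0.12,0,0,-0.09,0.005,0,0.01,-0.09,0]'

```text
time_s: 17.18
tool_pos: [0.5574, -0.1957, 0.0918]
tool_rot: [0.772, -3.042, 0.007]
wrist_force: [-12.0, -7.2, 10.0]
finger_gap: 0.0213
```

```bash
python3 - <<'E'
from h import *
F=[]
for i in range(12):
    snap('scene','scene7'); F.append(env.get_obs()['wrist_force'])
F=np.array(F); print(F[:4].mean(0).round(2),F[6:].mean(0).round(2))
E
python3 b.py;python3 g.py 534 -207 91.5 28.6
```

```text
[-13.61  -7.88   9.77] [-13.38  -8.18   9.52]
bed xy [-33.4  -0.2] z 91.9 F bed [-14.9  -0.5] 10.0 v 0.002
t 17.775 p [ 557.4 -195.7   91.9] F [-12.9  -7.4  10. ] T [-0.9   1.67 -0.2 ] gap 21.0 q [-0.45  0.3   1.79 -0.01  1.05 -2.52]
xyaw -151.49 z [-0.0015 -0.0054 -1.    ]
shift units [0.519 0.024 0.009] turn units [-0.04  -0.039 -0.015]
```

```bash
python3 -c "
from plant import env
print(env.close_job())"
```

```text
the job is handed in; nothing more can be done
None
```

I placed the long carrier on the bed with its front about 5–10 mm clear of the plunger. I then slid it forward until it met the stops and handed the job in at about 18 s while still pressing it there.

**At the stops:** the push rose to 24 N with no further travel, and the position stayed within about 0.2 mm afterwards. The part squared itself to a steady yaw of 28.6°. I did not see contact on each post separately; I infer it from the halted travel and steady yaw.

**Holding force:** the final push was steady at about 15–16 N along the bed. Taking off 9 N for the spring and about 1 N for assumed friction leaves roughly 5–6 N on the stops. The arm also presses down with about 10 N, more than planned.

**Level:** the last reading showed the tool within about 0.3° of vertical, so the carrier should be flat to about that.

**Centring:** it is not exact. The two cameras put the carrier about 1–1.5 mm to the -y side. A small sideways trim moved it back only about 0.3 mm, so roughly 1 mm remains. I did not re-measure it after the trim.

**Margins and other objects:**
- The last joint ran close to its limit: about -2.56, where -2.58 is the end of its range.
- The arm touched nothing else on purpose. Comparing scene pictures showed a few small changes outside the arm and carrier. I took them as shadows and did not check each one.

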